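# Raise the counterweighted window of a bench-top welding cabinet to its mark

### The arm

A 6-joint arm with a two-finger parallel gripper is mounted at the origin on the work surface. World frame = base frame: x ahead of the robot, y to its left, z up, the work surface at z = 0. Lengths are in mm, angles in rad, forces in N, time in s.
With the tool pointing down it reaches from about 350 to 775 mm from the base axis. Payload 7.3 kg.
Tool frame: the origin (TCP) lies at the centre of the arm's flange, where the gripper is bolted on; the fingertips stand 178 mm ahead of it and the grasp point (between the pads) lies 159 mm ahead of it; z points along the fingers, y is the direction in which the jaws open and shut (so a half turn about z gives the same grasp; the last joint's range is limited). The gripper opens to 92 mm and grips with 3 to 60 N. Pads are 19 mm wide; open, the fingers measure 130 mm over their backs; the gripper's body (75 mm by 190 mm) begins 47 mm behind the grasp point.
Start: joints at [-1.378, 0.342, 1.524, -0, 1.275, -0.146], TCP at [174.506, -495.152, 404.741] pointing down, gripper open.
Joint ranges: [-2.53, 2.53], [-0.77, 2.02], [0.04, 2.7], [-1, 4.14], [0.28, 2.66], [-3.11, 3.11]. Speed limits (rad/s): [2.57, 2.57, 3.14, 3.14, 3.14, 3.14].

### API

Orientations are given as [roll, pitch, yaw] about the fixed x, y, z axes, in that order (R = Rz(yaw) Ry(pitch) Rx(roll)).
In Python, from plant import get_obs, capture, close_job gives the robot as it stands. The module is installed in compiled form; this text tells all that it offers.
- The arm moves only by the shell command python3 -m pendant 'ROWS'. ROWS is JSON, a list of rows, each a list of 3 entries, a list of its own where there are three numbers: the shift along the tool's x, y, z in m, then the turn, a rotation vector about the tool's x, y, z in rad, then the finger opening in m, from 0 to 0.0918. In form: [[[tx, ty, tz], [wx, wy, wz], fingers], ...]. A call has 1 to 10 rows; each row is the pose to reach, as a shift and turn from the pose commanded when the call began, along the tool's axes at that moment; what a row does not reach only later rows make up. A row lasts 1/12 s, in which the tool goes at most 41.7 mm and 7.16 degrees, less where a joint would pass 70% of its speed; a pose out of reach is approached as far as the arm can. A call with a gripper value outside its range is refused whole. The fingers move at their own pace and stop on an object; the grip force is fixed at half the most. Time passes only in rows, so rows that repeat a pose let the fingers close. It gives the time, the measured TCP pose, the force and the opening at its end, in the units of the state.
- get_obs(): the state, without advancing time (a new reading comes with each control period).
- capture(name): name is "scene" or "side" or "wrist"; returns a dict with "color" (384x512x3 uint8, red, green, blue), "mtx" (3x3 intrinsics, pixels), "rvec" (rotation vector, rad) and "tvec" (3), from world to camera coordinates, as OpenCV has them. Camera axes: x right, y down, z forward; pixel columns grow to the right and rows downward; lengths in mm; the calibration is good to about 2 mm. A picture is of the moment at which its call begins. There is no depth.
- close_job(): hands the job in, once; it reports no verdict.
The state is a dict: "time": time; "joint_positions": joint angles; "dq": joint speeds; "tau": joint torques, N m; "tool_pos": TCP position; "tcp_rot": TCP orientation; "contact_force": force on the tool from outside, world axes, zero at the start; "moment": the same for the moment, N m; "grip_width": finger opening in mm.
Only numpy, scipy, OpenCV 4.12 (cv2) and the standard library are available. Lean on these libraries where they do the work, as an engineer would, in place of code of your own. Each camera call takes 0.05 s, during which the arm holds its last target. There are 200 camera calls.

### The job

Push the sliding window of the small welding cabinet up from beneath its lip with the fingertips or the outside of the fingers, until the lip's lower edge is level with the tip of the steel pointer clipped on the guide rail. Do not grip the lip, do not shift the pointer, and leave the things on the bench where they are. Then draw the fingers away; the window stays where it is left.

Things in the scene. Friction and masses are not known exactly. Their poses are not given: they have to be found in the camera images.
- cabinet: blue sheet-steel extraction cabinet fixed to the bench, 300 deep, 450 wide, 290 high, its clear-glazed front sloping back at 50 degrees above the horizontal. Origin: on the bench, middle of the front foot; x points inward (away from the operator), y to the left along the front, z up. The slope starts 40 mm above the bench at x = 0 and is flanked by two aluminium guide rails 360 mm apart. A steel sill 36 mm high and 12 mm thick stands along the front foot.
- sash (a joint): height of the sliding window measured up the slope (m), 0 = lowest, 0.195 = top stop. It moves up the slope only: 643 mm horizontally inward and 766 mm upward for every metre. Its moving mass is about 0.9 kg, counterweighted, with about 3 N of guide friction plus slight damping (8 N at 1 m/s): it stays where it is left, and takes roughly 2 to 5 N along the slope to move.
- lip_edge (a point): middle of the outer lower edge of the window's aluminium lip: a wedge-shaped rail 300 wide along the foot of the green window, standing out 45 mm square to the pane. The flat underside, square to the slope, runs from this edge inward and down to the pane; the top of the wedge is level when seen from the side, its outer edge is 8 mm thick. Axes: x square to the pane and inward, y left along the lip, z up the slope (the way the window slides).
- lip_right_corner (a point): right-hand (-y) end of the same lower edge, 150 mm from lip_edge: the corner that is compared with the pointer.
- pointer_tip (a point): tip of a steel diamond-shaped pointer, about 34 mm across, on a clip on the right-hand (-y) guide rail, 7 mm to the side of the lip's path and as far from the pane as the lip's edge. Same axes as lip_edge. The window is at the mark when lip_right_corner is at the same height up the slope.
- pointer (a joint): place of the pointer up the slope (m), on the same scale as joint sash: equal values mean level. The clip is stiff (about 15 N to shift it).
- can_mid (a point): centre of a loose upright can, 66 diameter, 150 high, on the bench to the left of the cabinet front.
- tube_mid (a point): centre of a loose offcut of square-sided steel tube, 80 by 40 by 40 high, lying on the bench before the right half of the cabinet.
- brush_grip (a point): grip of a loose wire brush 200 long, under 30 high, lying flat (roughly along the front) on the bench before the left half of the cabinet.
- hammer_grip (a point): grip of a loose hammer 260 long lying on the bench to the right of the cabinet front.

How it is judged:
By the outcome, as a careful person would: the job done as asked, in the order asked, and still so for the second after the job is handed in, with the robot touching nothing.
It also fails if it takes over 32 s, if anything falls off the work surface, if the arm or the gripper's body presses on something with over 40 N, if the wrist force passes 120 N, or if a joint passes its speed limit or range.

## Working session

There is one attempt and no reset: what is moved stays moved. The work goes in short steps, Python scripts to look and compute and a shell command to move; the robot and the scene stay as the last step left them, time stands still between calls to the robot, and variables do not carry over. Pictures are saved under pics/ and viewed, about 8 in all and at most 12, crops included, and the job is handed in when it is done.

```bash
mkdir -p pics; ls; cat > h.py <<'E'
import numpy as np, cv2
from plant import get_obs, capture
def cam(c):
    R=cv2.Rodrigues(np.array(c["rvec"],float))[0]; t=np.array(c["tvec"],float).ravel(); return np.array(c["mtx"],float),R,t
def ray(c,uv):
    K,R,t=cam(c); d=R.T@np.linalg.solve(K,[uv[0],uv[1],1.]); return -R.T@t, d/np.linalg.norm(d)
def plane(c,uv,p,n):
    o,d=ray(c,uv); n=np.array(n,float); return o+d*(n@(np.array(p)-o))/(n@d)
def tri(ca,a,cb,b):
    o1,d1=ray(ca,a);o2,d2=ray(cb,b); s=np.linalg.lstsq(np.c_[d1,-d2],o2-o1,rcond=None)[0]
    p,q=o1+s[0]*d1,o2+s[1]*d2; return (p+q)/2,np.linalg.norm(p-q)
def proj(c,P):
    K,R,t=cam(c); return cv2.projectPoints(np.array(P,float).reshape(-1,3),np.array(c["rvec"],float),np.array(c["tvec"],float),K,None)[0].reshape(-1,2)
E
python3 - <<'E'
from h import *
import pickle
o=get_obs(); print({k:np.round(v,3).tolist() for k,v in o.items()})
for n in ["scene","side"]:
    c=capture(n); pickle.dump(c,open(f"{n}0.pkl","wb"))
    K,R,t=cam(c); print(n,K.round(1).tolist(),(-R.T@t).round(0),R[2].round(2))
    cv2.imwrite(f"pics/{n}0.png",cv2.resize(c["color"][:,:,::-1],(800,600),interpolation=cv2.INTER_CUBIC))
E
```

```text
pics
{'time': 0.0, 'joint_positions': [-1.378, 0.343, 1.525, -0.0, 1.275, -0.146], 'dq': [-0.0, 0.003, 0.001, -0.001, -0.001, -0.0], 'tau': [-0.001, -43.125, -24.422, 0.072, 0.056, -0.0], 'tool_pos': [174.487, -495.011, 404.029], 'tcp_rot': [-3.14, -0.0, 0.339], 'contact_force': [0.262, 0.521, 0.051], 'moment': [0.026, -0.003, 0.025], 'grip_width': 91.932}
scene [[383.8, 0.0, 255.4], [0.0, 383.8, 187.2], [0.0, 0.0, 1.0]] [ 81. 650. 759.] [ 0.45 -0.61 -0.66]
side [[472.4, 0.0, 254.4], [0.0, 472.4, 197.2], [0.0, 0.0, 1.0]] [-219.  682.  702.] [ 0.63 -0.57 -0.53]
```

View pics/scene0.png

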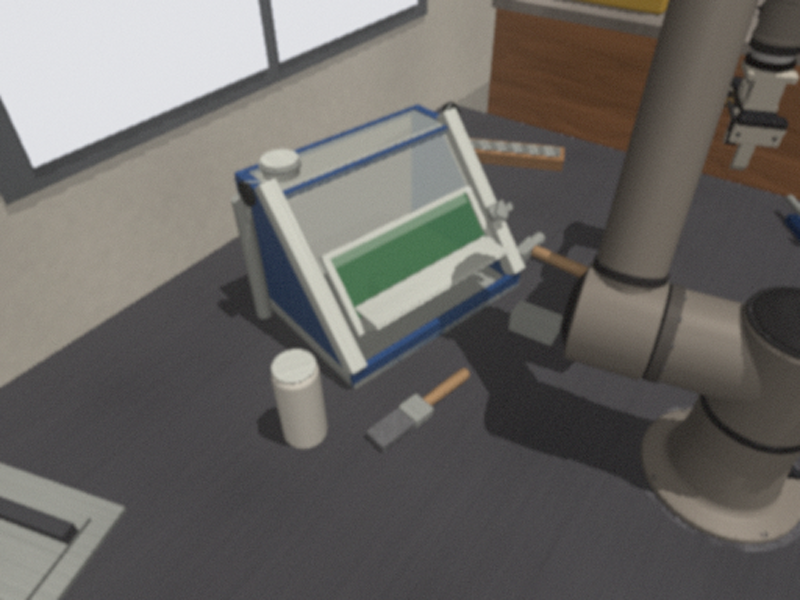

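View pics/side0.png

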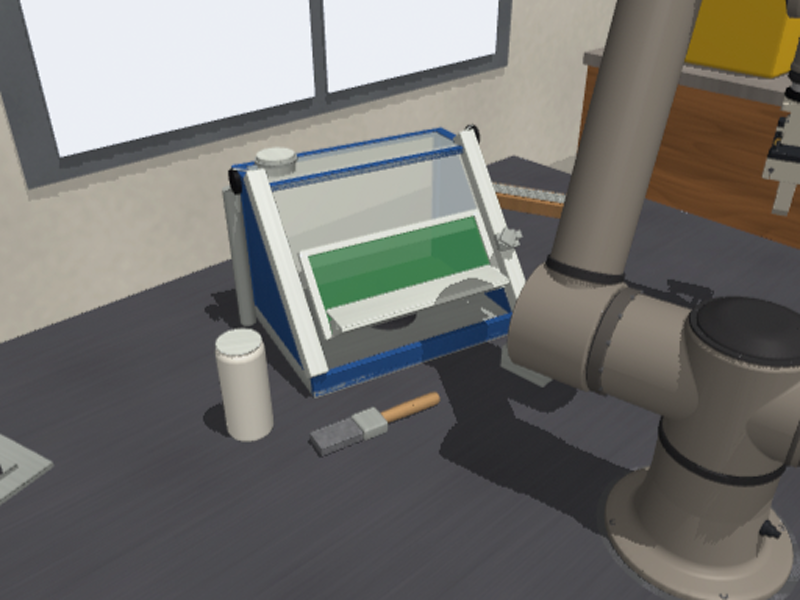

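```bash
cat > tiles.py <<'E'
import cv2,numpy as np
def tiles(lst,name,s=4):  # lst: (rgb,x0,y0); tile 100x75 native, ticks each 10 px
    out=[]
    for im,x0,y0 in lst:
        t=cv2.resize(im[y0:y0+300//s,x0:x0+400//s,::-1],(400,300),interpolation=cv2.INTER_CUBIC)
        for k in range(0,400//s,10):
            cv2.line(t,(k*s,0),(k*s,6),(0,0,255),1); cv2.putText(t,str(x0+k),(k*s+1,15),0,.3,(0,0,255),1)
        for k in range(0,300//s,10):
            cv2.line(t,(0,k*s),(6,k*s),(0,0,255),1); cv2.putText(t,str(y0+k),(7,k*s+4),0,.3,(0,0,255),1)
        out.append(t)
    cv2.imwrite(name,np.vstack([np.hstack(out[:2]),np.hstack(out[2:])]))
E
python3 - <<'E'
import pickle
from tiles import tiles
S=pickle.load(open("side0.pkl","rb"))["color"];C=pickle.load(open("scene0.pkl","rb"))["color"]
tiles([(S,180,185),(S,260,135),(C,200,180),(C,270,115)],"pics/t1.png")
E
```

```text
(no output)
```

View pics/t1.png

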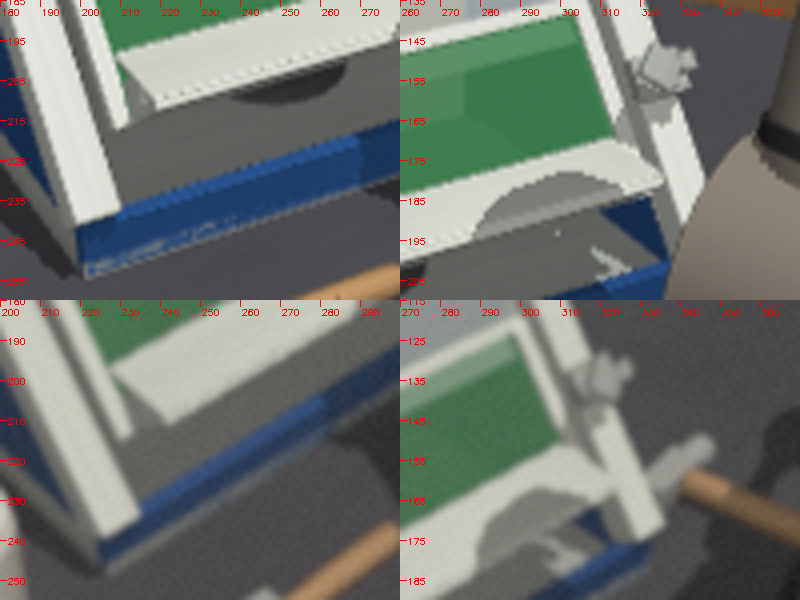

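```bash
python3 - <<'E'
from h import *
import pickle
S=pickle.load(open("side0.pkl","rb"));C=pickle.load(open("scene0.pkl","rb"))
P={}
for n,a,b in [("footL",(200.7,254.2),(226.5,248.3)),("lipL",(219.2,212.5),(242,211)),("lipR",(325.7,180.7),(322.5,161.5)),
  ("railLbotOut",(199.2,241),(224.8,239.5)),("tip",(319.3,155),(316,133.7)),("hood",(0,0),(333.5,177))]:
    if n!="hood": p,e=tri(S,a,C,b); print(n,p.round(1),"gap",round(e,1), end=" ");P[n]=p
    print("z0:",plane(S,a,[0,0,0],[0,0,1]).round(0),plane(C,b,[0,0,0],[0,0,1]).round(0))
d=P["lipL"]-P["lipR"]; print("lip len",np.linalg.norm(d),"yaw of y axis",np.degrees(np.arctan2(d[1],d[0])),"dz",d[2])
E
```

```text
footL [522.5 183.9  -2.9] gap 2.5 z0: [519. 187.   0.] [521. 184.   0.]
lipL [503.9 136.9 103.8] gap 2.0 z0: [629.  44.   0.] [571.  54.   0.]
lipR [ 447.1 -168.7   91.2] gap 1.5 z0: [ 547. -297.    0.] [ 497. -279.    0.]
railLbotOut [519.5 188.6  39. ] gap 0.6 z0: [563. 159.   0.] [543. 164.   0.]
tip [ 495.6 -200.3  143.2] gap 12.3 z0: [ 672. -412.    0.] [ 595. -411.    0.]
z0: [4570. -648.    0.] [ 431. -229.    0.]
lip len 311.0972473483385 yaw of y axis 79.46746385986181 dz 12.523360075172093
```

```bash
python3 -m pendant '[[[0.34,-0.32,0],[0,0,0.53],0],[[0.34,-0.32,0],[0,0,0.53],0],[[0.34,-0.32,0],[0,0,0.53],0],[[0.34,-0.32,0],[0,0,0.53],0],[[0.34,-0.32,0],[0,0,0.53],0],[[0.34,-0.32,0],[0,0,0.53],0],[[0.34,-0.32,0],[0,0,0.53],0],[[0.34,-0.32,0],[0,0,0.53],0],[[0.34,-0.32,0],[0,0,0.53],0],[[0.34,-0.32,0],[0,0,0.53],0]]'
python3 - <<'E'
from h import *
import pickle
o=get_obs(); print({k:np.round(v,3).tolist() for k,v in o.items() if k in("joint_positions","tool_pos","tcp_rot","time")})
c=capture("wrist"); pickle.dump(c,open("wrist0.pkl","wb")); K,R,t=cam(c)
T=cv2.Rodrigues(np.zeros(3))[0]
print(K[0,0],(-R.T@t).round(0),R.round(2).tolist())
cv2.imwrite("pics/w0.png",c["color"][:,:,::-1])
E
```

```text
time: 0.93
tool_pos: [363.5, -127.8, 404.7]
tcp_rot: [3.141, -0.0, -0.192]
contact_force: [1.0, -0.8, -0.3]
grip_width: 29.8
{'time': 0.933, 'joint_positions': [-0.538, 0.082, 1.864, -0.0, 1.195, 1.225], 'tool_pos': [363.546, -127.807, 404.715], 'tcp_rot': [3.141, -0.0, -0.192]}
267.5512880510568 [ 435. -142.  384.] [[-0.19, -0.98, 0.0], [-0.95, 0.18, 0.27], [-0.26, 0.05, -0.96]]
```

View pics/w0.png

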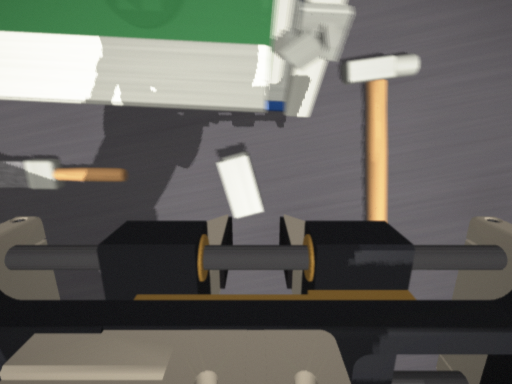

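```bash
python3 - <<'E'
import pickle
from tiles import tiles
f=lambda n:pickle.load(open(n+".pkl","rb"))["color"]
tiles([(f("wrist0"),262,18),(f("wrist0"),240,82),(f("side0"),305,140),(f("scene0"),300,120)],"pics/t2.png",8)
E
```

```text
(no output)
```

View pics/t2.png

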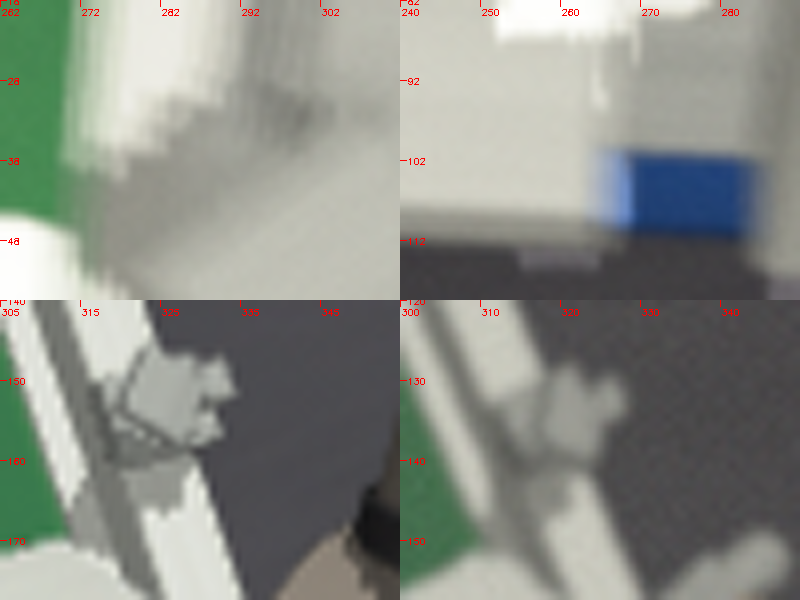

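```bash
python3 - <<'E'
from h import *
import pickle
S,C,W=[pickle.load(open(n+"0.pkl","rb")) for n in("side","scene","wrist")]
for a in [((325.7,180.7),S),((322.5,161.5),C)]: 
    p,e=tri(W,(266.5,111.8),a[1],a[0]); print("lipR",p.round(1),round(e,1))
pR,e=tri(W,(266.5,111.8),S,(325.7,180.7))
# lip lower boundary in wrist
g=cv2.cvtColor(W["color"],cv2.COLOR_RGB2GRAY).astype(int)
pts=[]
for u in range(4,260,6):
    col=g[85:130,u]; k=np.where(col>110)[0]
    pts.append((u,85+k.max()+.5))
    
pts=np.array(pts); f=np.polyfit(pts[:,0],pts[:,1],1); r=pts[:,1]-np.polyval(f,pts[:,0]); ok=abs(r)<3; f=np.polyfit(pts[ok,0],pts[ok,1],1)
print("edge rows",pts[::5].tolist(),f)
z=pR[2]
A=plane(W,(4,np.polyval(f,4)),[0,0,z],[0,0,1]);B=plane(W,(262,np.polyval(f,262)),[0,0,z],[0,0,1])
d=A-B; ang=np.degrees(np.arctan2(d[1],d[0]));print("y-axis angle",ang,A.round(1),B.round(1))
for lab,c,uv in [("S",S,(219.2,212.5)),("C",C,(242,211))]: 
    q=plane(c,uv,[0,0,z],[0,0,1]); print("lipL",lab,q.round(1),"len",np.linalg.norm(q-B))
for n,yaw in [("a",np.radians(ang-90)),("b",np.radians(-11.5))]:
    ex=np.array([np.cos(yaw),np.sin(yaw),0]);ey=np.array([-np.sin(yaw),np.cos(yaw),0]);up=.643*ex+np.array([0,0,.766]);nin=.766*ex-np.array([0,0,.643])
    for lab,c,uv in [("S",S,(320.,152.75)),("C",C,(317.5,135))]:
        q=plane(c,uv,pR,nin); print(n,"tip",lab,q.round(1),"ds",((q-pR)@up).round(1),"dy",((q-pR)@ey).round(1))
E
```

```text
lipR [ 434.3 -153.5  103.2] 0.5
lipR [ 436.8 -152.3  104.8] 6.1
edge rows [[4.0, 100.5], [34.0, 101.5], [64.0, 103.5], [94.0, 104.5], [124.0, 105.5], [154.0, 106.5], [184.0, 108.5], [214.0, 129.5], [244.0, 110.5]] [4.15287908e-02 1.00332853e+02]
y-axis angle 76.72382013213911 [494.8 102.  103.2] [ 435.5 -149.3  103.2]
lipL S [504.1 137.7 103.2] len 295.082801019081
lipL C [504.4 135.2 103.2] len 292.6895208243677
a tip S [ 477.6 -175.1  159.3] ds 73.2 dy -11.1
a tip C [ 478.4 -181.1  162. ] ds 76.7 dy -16.8
b tip S [ 477.7 -175.3  159.2] ds 73.0 dy -12.8
b tip C [ 478.6 -181.6  161.7] ds 76.3 dy -18.7
```

```bash
python3 -m pendant '[[[0,0,0],[0.12,0,0],0],[[0,0,0],[0.24,0,0],0],[[0,0,0],[0.36,0,0],0],[[0,0,0],[0.48,0,0],0],[[0,0,0],[0.6,0,0],0],[[0,0,0],[0.7,0,0],0],[[0,0,0],[0.8,0,0],0],[[0,0,0],[0.8,0,0],0]]'
cat > kin.py <<'E'
import numpy as np
from scipy.spatial.transform import Rotation as Ro
from scipy.optimize import least_squares
def fk(q,p):  # p: h,L1,L2,d,e(lateral),r0
    h,L1,L2,d,e,r0=p
    ez=lambda a:Ro.from_euler('z',a); ey=lambda a:Ro.from_euler('y',a)
    R1=ez(q[0]);R2=R1*ey(q[1]);R3=R2*ey(q[2]);R5=R3*ez(q[3])*ey(q[4]);R6=R5*ez(q[5])
    x=np.array([0,0,h])+R1.apply([r0,e,0])+R2.apply([0,0,L1])+R3.apply([0,0,L2])+R6.apply([0,0,d])
    return x,R6
DATA=[([-1.378,.343,1.525,0,1.275,-.146],[174.487,-495.011,404.029],[-3.14,0,.339]),
([-.538,.082,1.864,0,1.195,1.225],[363.546,-127.807,404.715],[3.141,0,-.192])]
E
python3 - <<'E'
from kin import *
from h import get_obs
o=get_obs(); print(np.round(o["joint_positions"],4).tolist(),np.round(o["tool_pos"],2).tolist(),np.round(o["tcp_rot"],4).tolist())
D=DATA+[(o["joint_positions"],o["tool_pos"],o["tcp_rot"])]
f=lambda p:np.concatenate([fk(q,list(p)+[0])[0]-x for q,x,_ in D])
s=least_squares(f,[170,520,360,150,76]); print(s.x.round(1),s.fun.round(1))
for q,x,r in D: print((fk(q,list(s.x)+[0])[1].inv()*Ro.from_euler('xyz',r)).as_rotvec().round(3))
E
```

```text
time: 1.65
tool_pos: [363.2, -130.4, 403.9]
tcp_rot: [-2.337, 0.002, -0.193]
contact_force: [-0.2, -0.7, 0.2]
grip_width: 0.1
[-0.7742, 0.1853, 1.8748, 0.6458, 1.5956, 0.8311] [363.17, -130.41, 403.91] [-2.3365, 0.0019, -0.1926]
[163.2 519.6 358.5 144.8  75.5] [-1.3  1.7 -1.3 -1.8 -0.2  0.1  4.1 -1.3  1.1]
[ 0.    -0.     1.571]
[ 0.000e+00 -1.000e-03  1.571e+00]
[ 0.    -0.     1.571]
```

```bash
cat >> kin.py <<'E'
P=[163.2,519.6,358.5,144.8,75.5,0]
lo=np.array([-2.53,-.77,.04,-1,.28,-3.11]);hi=np.array([2.53,2.02,2.7,4.14,2.66,3.11])
def FK(q): x,R=fk(q,P); return x,R*Ro.from_euler('z',np.pi/2)
def IK(x,R,q0):
    f=lambda q:np.r_[(FK(q)[0]-x)/100,(FK(q)[1].inv()*R).as_rotvec()]
    s=least_squares(f,np.clip(q0,lo+.01,hi-.01),bounds=(lo,hi)); return s.x,np.linalg.norm(s.fun)
yaw=np.radians(-13.5); ex=np.array([np.cos(yaw),np.sin(yaw),0]);ey=np.array([-np.sin(yaw),np.cos(yaw),0]);ez=np.array([0,0,1.])
up=.643*ex+.766*ez; nin=.766*ex-.643*ez
E0=np.array([469.3,-8.3,103.2]); LR=np.array([434.3,-153.5,103.2])
def tool(th,phi=0):  # th deg below horizontal, phi deg toward +y; tool y ~ -ey
    z=np.cos(np.radians(th))*ex-np.sin(np.radians(th))*ez
    z=np.cos(np.radians(phi))*z+np.sin(np.radians(phi))*ey
    x=np.cross(-ey,z); x/=np.linalg.norm(x); y=np.cross(z,x); return Ro.from_matrix(np.c_[x,y,z])
E
python3 - <<'E'
from kin import *
for th in (30,40,50):
  for phi in (0,20,40):
    R=tool(th,phi); z=R.apply([0,0,1])
    for lab,a,b in (("in",28,-24.5),("out",-30,-24.5),("end",28,65)):
      tip=E0+a*nin+b*up; best=None
      for q6 in(-2,0,2):
        for q4 in (1.5,2.8):
          q,e=IK(tip-178*z,R,[-.3,.3,2.4,q4,.7,q6])
          if best is None or e<best[1]: best=(q,e)
      print(th,phi,lab,(tip-178*z).round(0),best[0].round(2),round(best[1],4))
E
```

```text
30 0 in [325.  26. 155.] [-0.02  0.54  2.7   3.48  0.99 -1.61] 0.2432
30 0 out [282.  37. 193.] [ 0.06  0.31  2.7   3.71  0.71 -1.79] 0.3399
30 0 end [381.  13. 224.] [-0.13  0.36  2.59  3.26  0.86 -1.6 ] 0.0
30 20 in [320. -35. 150.] [-0.64  0.55  2.7   2.23  0.94 -1.39] 0.3183
30 20 out [277. -25. 187.] [-0.68  0.29  2.7   1.91  0.69 -1.03] 0.4508
30 20 end [376. -48. 219.] [-0.57  0.4   2.61  2.36  0.99 -1.27] 0.0
30 40 in [333. -93. 135.] [-0.92  0.78  2.66  1.8   1.23 -1.53] 0.0
30 40 out [290. -83. 172.] [-1.03  0.62  2.7   1.57  1.14 -1.37] 0.1128
30 40 end [ 389. -107.  203.] [-0.8   0.53  2.46  1.74  1.15 -1.05] 0.0
40 0 in [342.  22. 181.] [-0.12  0.44  2.69  3.26  0.86 -1.57] 0.0
40 0 out [299.  33. 218.] [-0.07  0.23  2.7   3.38  0.62 -1.66] 0.0619
40 0 end [398.   9. 249.] [-0.14  0.25  2.45  3.31  0.43 -1.67] 0.0
40 20 in [336. -39. 174.] [-0.6   0.48  2.7   2.33  0.91 -1.31] 0.0473
40 20 out [293. -29. 211.] [-0.66  0.24  2.7   2.01  0.69 -0.98] 0.1624
40 20 end [392. -52. 243.] [-0.53  0.28  2.47  2.11  0.67 -0.87] 0.0
40 40 in [347. -96. 154.] [-0.86  0.63  2.57  1.72  1.06 -1.14] 0.0
40 40 out [303. -86. 191.] [-0.97  0.49  2.66  1.58  1.06 -1.09] 0.0
40 40 end [ 403. -110.  223.] [-0.76  0.44  2.36  1.58  1.02 -0.69] 0.0
50 0 in [364.  17. 203.] [-0.14  0.32  2.53  3.3   0.41 -1.64] 0.0
50 0 out [320.  27. 240.] [-0.12  0.14  2.57  3.42  0.28 -1.75] 0.0007
50 0 end [420.   4. 271.] [-0.13  0.23  2.35  3.56  0.28 -1.91] 0.1369
50 20 in [356. -44. 195.] [-0.55  0.36  2.57  2.11  0.64 -0.92] 0.0
50 20 out [313. -33. 232.] [-0.62  0.18  2.62  1.87  0.6  -0.71] 0.0
50 20 end [412. -57. 263.] [-0.5   0.24  2.33  1.62  0.51 -0.28] 0.0
50 40 in [ 363. -100.  171.] [-0.81  0.53  2.47  1.55  0.94 -0.74] 0.0
50 40 out [320. -90. 208.] [-0.89  0.39  2.54  1.42  0.96 -0.66] 0.0
50 40 end [ 419. -114.  239.] [-0.72  0.4   2.26  1.38  0.95 -0.32] 0.0
```

```bash
python3 - <<'E'
from kin import *
w=np.array([9,9,1,9,1,9.])
for yt in (-50,0,50):
 for phi in (0,10,-15):
  for th in (42,45,48,52):
    R=tool(th,phi); z=R.apply([0,0,1]); out=[]
    for a,b in ((-30,-26),(28,-26),(28,66)):
      tip=E0+yt*ey+a*nin+b*up; best=None
      for q4 in (2.6,3.3):
          q,e=IK(tip-178*z,R,[-.2,.3,2.4,q4,.6,-1.6])
          if best is None or e<best[1]: best=(q,e)
      q,e=best; out.append("BAD      " if e>.01 else f"{2.7-q[2]:.2f}/{q[3]:.2f}/{q[4]-.28:.2f}")
    print(yt,phi,th,out)
E
```

```text
-50 0 42 ['BAD      ', 'BAD      ', '0.25/2.96/0.09']
-50 0 45 ['0.00/2.96/0.23', '0.04/3.02/0.38', 'BAD      ']
-50 0 48 ['0.05/2.92/0.10', '0.09/3.01/0.24', 'BAD      ']
-50 0 52 ['BAD      ', '0.16/2.98/0.08', 'BAD      ']
-50 10 42 ['BAD      ', 'BAD      ', '0.25/2.24/0.21']
-50 10 45 ['BAD      ', '0.03/2.49/0.44', '0.29/2.07/0.14']
-50 10 48 ['0.04/2.15/0.24', '0.08/2.42/0.32', '0.34/1.85/0.08']
-50 10 52 ['0.10/1.92/0.13', '0.15/2.26/0.18', '0.40/1.47/0.04']
-50 -15 42 ['0.05/3.91/0.43', '0.09/3.78/0.52', '0.32/4.10/0.22']
-50 -15 45 ['0.09/4.01/0.33', '0.14/3.84/0.41', 'BAD      ']
-50 -15 48 ['0.13/4.14/0.24', '0.18/3.94/0.31', 'BAD      ']
-50 -15 52 ['BAD      ', '0.23/4.11/0.19', 'BAD      ']
0 0 42 ['BAD      ', '0.04/3.26/0.49', '0.28/3.34/0.07']
0 0 45 ['0.04/3.34/0.21', '0.09/3.27/0.35', 'BAD      ']
0 0 48 ['0.09/3.38/0.08', '0.13/3.29/0.22', 'BAD      ']
0 0 52 ['BAD      ', '0.19/3.32/0.06', 'BAD      ']
0 10 42 ['BAD      ', '0.00/2.77/0.55', '0.25/2.51/0.16']
0 10 45 ['0.00/2.59/0.28', '0.05/2.72/0.42', '0.30/2.34/0.07']
0 10 48 ['0.05/2.48/0.18', '0.09/2.66/0.2
[... 258 characters left out ...]
, 'BAD      ', 'BAD      ']
50 0 42 ['0.07/3.64/0.33', '0.11/3.50/0.44', '0.33/3.70/0.08']
50 0 45 ['0.11/3.70/0.21', '0.15/3.52/0.31', '0.37/3.85/0.00']
50 0 48 ['0.16/3.79/0.10', '0.19/3.57/0.19', 'BAD      ']
50 0 52 ['BAD      ', '0.25/3.68/0.05', 'BAD      ']
50 10 42 ['BAD      ', '0.04/2.99/0.52', '0.28/2.81/0.11']
50 10 45 ['0.04/2.94/0.25', '0.08/2.95/0.38', '0.33/2.67/0.01']
50 10 48 ['0.09/2.86/0.12', '0.13/2.90/0.25', 'BAD      ']
50 10 52 ['BAD      ', '0.19/2.79/0.10', 'BAD      ']
50 -15 42 ['BAD      ', 'BAD      ', 'BAD      ']
50 -15 45 ['BAD      ', 'BAD      ', 'BAD      ']
50 -15 48 ['BAD      ', 'BAD      ', 'BAD      ']
50 -15 52 ['BAD      ', 'BAD      ', 'BAD      ']
```

```bash
cat > plan.py <<'E'
from kin import *
R=tool(41,0); z=R.apply([0,0,1])
def target(yt,a,b,q0=[0.,.3,2.5,3.5,.6,-1.8]): return IK(E0+yt*ey+a*nin+b*up-178*z,R,q0)
def rows(x0,R0,lst):
    for x,Rr in lst:
        print("[",[float(v) for v in (R0.inv().apply(x-x0)/1000).round(3)],",",[float(v) for v in (R0.inv()*Rr).as_rotvec().round(3)],",0],")
E
python3 - <<'E'
from plan import *
q0=np.array([-0.7742,0.1853,1.8748,0.6458,1.5956,0.8311])
q1,e=target(50,-30,-26); print(q1.round(3),e)
vias=[q0,np.array([-.45,.0,2.3,2.2,1.2,-.6]),q1]
from scipy.interpolate import interp1d
Q=np.vstack([np.linspace(vias[0],vias[1],13),np.linspace(vias[1],vias[2],13)[1:]])
prev=None
for i,q in enumerate(Q):
    x,Rr=FK(q); t=x+Rr.apply([0,0,178]); b=x+Rr.apply([0,0,112])
    cab=lambda p:((p-E0)@ex).round(0)
    dr=0 if prev is None else np.degrees((prev[1].inv()*Rr).magnitude()); dx=0 if prev is None else np.linalg.norm(x-prev[0]); prev=(x,Rr)
    print(i,x.round(0),"tip",t.round(0),"cabx",cab(t),"rot",dr.round(1),"dx",dx.round(0), "jaw", Rr.apply([0,1,0]).round(2))
E
```

```text
[ 0.146  0.271  2.646  3.623  0.651 -1.708] 2.7170038376519216e-11Traceback (most recent call last):
  File "<stdin>", line 12, in <module>
AttributeError: 'int' object has no attribute 'round'
```

```bash
cat > path.py <<'E'
from plan import *
def show(vias,n=12):
    Q=np.vstack([vias[0][None]]+[np.linspace(a,b,n+1)[1:] for a,b in zip(vias[:-1],vias[1:])])
    X=[FK(q) for q in Q]
    for i,(x,Rr) in enumerate(X):
        t=x+Rr.apply([0,0,178]); p=X[max(i-1,0)]
        body=[x+Rr.apply([sx*38,sy*95,112]) for sx in(-1,1) for sy in(-1,1)]
        print(i,x.round(0),"tip",t.round(0),"tipcabx",int((t-E0)@ex),"bodymax cabx",int(max((b-E0)@ex for b in body)),"minz",int(min(b[2] for b in body)),"rot",round(float(np.degrees((p[1].inv()*Rr).magnitude())),1),"dx",int(np.linalg.norm(x-p[0])))
    return Q,X
E
python3 - <<'E'
from path import *
q0=np.array([-0.7742,0.1853,1.8748,0.6458,1.5956,0.8311])
q1,e=target(50,-30,-26)
show([q0,np.array([-.45,.0,2.3,2.2,1.2,-.6]),q1])
E
```

```text
0 [ 367. -132.  405.] tip [392.  -6. 282.] tipcabx -76 bodymax cabx -33 minz 258 rot 0.0 dx 0
1 [ 378. -109.  410.] tip [418.  24. 298.] tipcabx -57 bodymax cabx -8 minz 261 rot 9.8 dx 25
2 [387. -88. 415.] tip [443.  49. 317.] tipcabx -39 bodymax cabx 14 minz 268 rot 9.4 dx 23
3 [396. -69. 422.] tip [465.  71. 338.] tipcabx -22 bodymax cabx 35 minz 279 rot 9.1 dx 21
4 [402. -52. 429.] tip [486.  89. 360.] tipcabx -6 bodymax cabx 52 minz 294 rot 8.7 dx 19
5 [407. -37. 437.] tip [504. 103. 383.] tipcabx 7 bodymax cabx 67 minz 312 rot 8.4 dx 17
6 [411. -24. 444.] tip [519. 112. 405.] tipcabx 20 bodymax cabx 78 minz 331 rot 8.1 dx 15
7 [414. -13. 451.] tip [533. 117. 427.] tipcabx 32 bodymax cabx 86 minz 350 rot 7.7 dx 12
8 [415.  -5. 457.] tip [544. 117. 447.] tipcabx 43 bodymax cabx 91 minz 369 rot 7.4 dx 10
9 [414.   1. 462.] tip [553. 113. 464.] tipcabx 52 bodymax cabx 93 minz 386 rot 7.1 dx 8
10 [412.   6. 465.] tip [559. 106. 479.] tipcabx 60 bodymax cabx 92 minz 401 rot 6.9 dx 6
11 [409.   9. 468.] tip [563.  95. 490.] tipcabx 66 bodymax cabx 87 minz 413 rot 6.7 dx 4
12 [404.  10
[... 475 characters left out ...]
0. 367.] tipcabx 101 bodymax cabx 71 minz 303 rot 5.2 dx 22
18 [404.  41. 351.] tip [581.  47. 330.] tipcabx 95 bodymax cabx 60 minz 273 rot 5.6 dx 24
19 [396.  48. 328.] tip [570.  45. 291.] tipcabx 85 bodymax cabx 46 minz 243 rot 5.9 dx 25
20 [384.  54. 305.] tip [554.  45. 251.] tipcabx 69 bodymax cabx 29 minz 214 rot 6.1 dx 26
21 [370.  61. 282.] tip [533.  45. 211.] tipcabx 49 bodymax cabx 10 minz 186 rot 6.4 dx 27
22 [353.  68. 260.] tip [507.  46. 173.] tipcabx 23 bodymax cabx -12 minz 160 rot 6.6 dx 28
23 [333.  75. 239.] tip [477.  48. 136.] tipcabx -5 bodymax cabx -37 minz 137 rot 6.7 dx 29
24 [312.  81. 219.] tip [442.  50. 103.] tipcabx -39 bodymax cabx -64 minz 117 rot 6.8 dx 29
```

```bash
python3 - <<'E'
from path import *
q0=np.array([-0.7742,0.1853,1.8748,0.6458,1.5956,0.8311])
v=np.array([-.45,.0,2.3,2.2,1.2,-.6])
Q=np.linspace(q0,v,19); x0,R0=FK(q0)
print("call1"); rows(x0,R0,[FK(q) for q in Q[1:10]])
x1,R1=FK(Q[9]); print("call2"); rows(x1,R1,[FK(q) for q in Q[10:19]])
E
```

```text
call1
[ [0.004, -0.013, 0.01] , [0.054, 0.056, -0.084] ,0],
[ [0.008, -0.027, 0.019] , [0.104, 0.116, -0.165] ,0],
[ [0.011, -0.04, 0.026] , [0.149, 0.179, -0.241] ,0],
[ [0.014, -0.052, 0.033] , [0.19, 0.246, -0.313] ,0],
[ [0.017, -0.065, 0.039] , [0.225, 0.316, -0.381] ,0],
[ [0.019, -0.076, 0.044] , [0.255, 0.39, -0.444] ,0],
[ [0.021, -0.087, 0.049] , [0.28, 0.465, -0.502] ,0],
[ [0.022, -0.098, 0.052] , [0.299, 0.543, -0.555] ,0],
[ [0.023, -0.107, 0.055] , [0.312, 0.622, -0.603] ,0],
call2
[ [0.002, -0.006, 0.006] , [-0.0, 0.073, -0.054] ,0],
[ [0.005, -0.012, 0.01] , [-0.008, 0.144, -0.105] ,0],
[ [0.006, -0.018, 0.014] , [-0.022, 0.214, -0.153] ,0],
[ [0.008, -0.023, 0.016] , [-0.043, 0.282, -0.197] ,0],
[ [0.008, -0.027, 0.018] , [-0.07, 0.347, -0.238] ,0],
[ [0.008, -0.031, 0.019] , [-0.103, 0.409, -0.276] ,0],
[ [0.008, -0.034, 0.019] , [-0.142, 0.467, -0.31] ,0],
[ [0.006, -0.037, 0.018] , [-0.187, 0.521, -0.341] ,0],
[ [0.004, -0.039, 0.016] , [-0.237, 0.57, -0.368] ,0],
```

```bash
python3 -m pendant '[[[0.004,-0.013,0.01],[0.054,0.056,-0.084],0],[[0.008,-0.027,0.019],[0.104,0.116,-0.165],0],[[0.011,-0.04,0.026],[0.149,0.179,-0.241],0],[[0.014,-0.052,0.033],[0.19,0.246,-0.313],0],[[0.017,-0.065,0.039],[0.225,0.316,-0.381],0],[[0.019,-0.076,0.044],[0.255,0.39,-0.444],0],[[0.021,-0.087,0.049],[0.28,0.465,-0.502],0],[[0.022,-0.098,0.052],[0.299,0.543,-0.555],0],[[0.023,-0.107,0.055],[0.312,0.622,-0.603],0]]'
python3 -m pendant '[[[0.002,-0.006,0.006],[0,0.073,-0.054],0],[[0.005,-0.012,0.01],[-0.008,0.144,-0.105],0],[[0.006,-0.018,0.014],[-0.022,0.214,-0.153],0],[[0.008,-0.023,0.016],[-0.043,0.282,-0.197],0],[[0.008,-0.027,0.018],[-0.07,0.347,-0.238],0],[[0.008,-0.031,0.019],[-0.103,0.409,-0.276],0],[[0.008,-0.034,0.019],[-0.142,0.467,-0.31],0],[[0.006,-0.037,0.018],[-0.187,0.521,-0.341],0],[[0.004,-0.039,0.016],[-0.237,0.57,-0.368],0],[[0.004,-0.039,0.016],[-0.237,0.57,-0.368],0]]'
python3 - <<'E'
from path import *
from h import *
import pickle
o=get_obs(); q=np.array(o["joint_positions"]); print("q",q.round(4).tolist())
x,Rr=FK(q); print("fk",x.round(1),o["tool_pos"])
c=capture("wrist"); pickle.dump(c,open("wrist1.pkl","wb"))
q1,e=target(50,-30,-26)
Q=np.linspace(q,q1,15); rows(x,Rr,[FK(k) for k in Q[1:8]]); print(); x7,R7=FK(Q[7]); rows(x7,R7,[FK(k) for k in Q[8:]])
d=[np.degrees((FK(a)[1].inv()*FK(b)[1]).magnitude()) for a,b in zip(Q[:-1],Q[1:])]; print(max(d))
E
```

```text
time: 2.4
tool_pos: [407.5, -21.5, 443.3]
tcp_rot: [-1.91, -0.844, -0.415]
contact_force: [-0.5, 1.1, -1.0]
grip_width: 0.5
time: 3.23
tool_pos: [399.0, 12.8, 466.8]
tcp_rot: [-1.067, -1.223, -1.627]
contact_force: [0.1, -0.1, -1.1]
grip_width: 0.4
q [-0.4392, 0.0215, 2.269, 2.2022, 1.1864, -0.6009]
fk [416.5   7.5 470.2] [399.01157375  12.77727714 466.80733097]
[ [-0.014, 0.002, 0.003] , [-0.062, 0.012, -0.0] ,0],
[ [-0.029, 0.004, 0.005] , [-0.126, 0.011, -0.001] ,0],
[ [-0.046, 0.005, 0.005] , [-0.193, -0.001, -0.002] ,0],
[ [-0.064, 0.006, 0.004] , [-0.26, -0.024, -0.003] ,0],
[ [-0.083, 0.006, 0.001] , [-0.327, -0.058, -0.006] ,0],
[ [-0.103, 0.005, -0.004] , [-0.392, -0.103, -0.01] ,0],
[ [-0.123, 0.004, -0.01] , [-0.455, -0.158, -0.016] ,0],

[ [-0.022, 0.0, -0.005] , [-0.06, -0.061, -0.016] ,0],
[ [-0.044, 0.001, -0.013] , [-0.117, -0.129, -0.036] ,0],
[ [-0.066, 0.001, -0.023] , [-0.169, -0.203, -0.059] ,0],
[ [-0.088, 0.001, -0.034] , [-0.218, -0.282, -0.085] ,0],
[ [-0.109, 0.001, -0.048] , [-0.262, -0.366, -0.114] ,0],
[ [-0.13, 0.001, -0.063] , [-0.301, -0.453, -0.144] ,0],
[ [-0.149, 0.002, -0.081] , [-0.336, -0.543, -0.176] ,0],
5.826007001755792
```

```bash
python3 - <<'E'
from kin import *
from h import get_obs
o=get_obs()
D=DATA+[([-0.7742,0.1853,1.8748,0.6458,1.5956,0.8311],[363.17,-130.41,403.91],0),(o["joint_positions"],o["tool_pos"],0)]
def fk2(q,p):
    h,L1,L2,d,e,a3,w=p
    ez=lambda a:Ro.from_euler('z',a); ey=lambda a:Ro.from_euler('y',a)
    R1=ez(q[0]);R2=R1*ey(q[1]);R3=R2*ey(q[2]);R4=R3*ez(q[3]);R5=R4*ey(q[4]);R6=R5*ez(q[5])
    return np.array([0,0,h])+R1.apply([0,e,0])+R2.apply([0,0,L1])+R3.apply([a3,0,L2])+R4.apply([0,w,0])+R5.apply([0,0,d])
for fix in ("a3","w","both"):
    m=np.array([1,1,1,1,1,fix!="w",fix!="a3"],float)
    s=least_squares(lambda p:np.concatenate([fk2(q,p*m)-np.array(x) for q,x,_ in D]),[163,520,360,145,75,0,0]); print(fix,s.x.round(1),s.fun.round(1))
E
```

```text
a3 [223.5 505.7 379.7 140.1  76.4  46.6   0. ] [ 0.   0.  -0.1 -0.  -0.1  0.2 -0.   0.1 -0.   0.   0.  -0. ]
w [124.4 549.8 349.3 136.9  79.1 671.3  -2.8] [-0.2  0.6 -1.  -6.6  3.7  2.8  1.5 -3.6  0.4  5.5 -0.5 -2.2]
both [2.238e+02 5.055e+02 3.798e+02 1.401e+02 7.640e+01 4.670e+01 1.000e-01] [ 0.   0.  -0.1 -0.  -0.1  0.2  0.   0.1 -0.  -0.  -0.  -0. ]
```

```bash
sed -i 's/+R3.apply(\[0,0,L2\])/+R3.apply([46.6,0,L2])/; s/^P=.*/P=[223.5,505.7,379.7,140.1,76.4,0]/' kin.py; python3 - <<'E'
from kin import *
for yt in (-50,0,50):
 for phi in (0,8,-10):
  for th in (36,40,44):
    R=tool(th,phi); z=R.apply([0,0,1]); out=[]
    for a,b in ((-30,-26),(28,-26),(28,66)):
      tip=E0+yt*ey+a*nin+b*up; best=None
      for q4 in (2.6,3.3):
          q,e=IK(tip-178*z,R,[-.2,.3,2.4,q4,.6,-1.6])
          if best is None or e<best[1]: best=(q,e)
      q,e=best; out.append("BAD      " if e>.01 else f"{q[0]:.2f}/{2.7-q[2]:.2f}/{q[3]:.2f}/{q[4]-.28:.2f}/{q[5]:.2f}")
    print(yt,phi,th,out)
E
```

```text
-50 0 36 ['BAD      ', '-0.36/0.04/3.03/0.87/-1.60', '-0.33/0.25/3.01/0.33/-1.52']
-50 0 40 ['-0.38/0.00/2.99/0.55/-1.56', '-0.35/0.09/3.03/0.64/-1.58', '-0.33/0.30/2.98/0.16/-1.48']
-50 0 44 ['-0.37/0.06/2.97/0.33/-1.53', '-0.34/0.14/3.02/0.43/-1.56', '-0.32/0.36/2.92/0.01/-1.42']
-50 8 36 ['BAD      ', '-0.58/0.03/2.69/0.88/-1.60', '-0.50/0.24/2.56/0.39/-1.25']
-50 8 40 ['BAD      ', '-0.55/0.08/2.67/0.67/-1.50', '-0.49/0.30/2.44/0.24/-1.11']
-50 8 44 ['-0.61/0.05/2.47/0.40/-1.29', '-0.53/0.13/2.62/0.47/-1.39', '-0.47/0.35/2.24/0.12/-0.89']
-50 -10 36 ['-0.06/0.02/3.52/0.73/-1.67', '-0.10/0.11/3.47/0.78/-1.65', '-0.12/0.30/3.60/0.34/-1.89']
-50 -10 40 ['-0.07/0.07/3.56/0.52/-1.77', '-0.10/0.15/3.50/0.59/-1.72', '-0.13/0.35/3.72/0.20/-2.02']
-50 -10 44 ['-0.08/0.12/3.65/0.33/-1.89', '-0.11/0.20/3.56/0.42/-1.81', '-0.14/0.40/3.92/0.08/-2.24']
0 0 36 ['-0.09/0.00/3.28/0.73/-1.56', '-0.12/0.09/3.25/0.79/-1.55', '-0.14/0.29/3.28/0.31/-1.63']
0 0 40 ['-0.10/0.06/3.29/0.50/-1.59', '-0.12/0.14/3.25/0.58/-1.57', '-0.15/0.34/3.31/0.14/-1.66']
0 0 44 ['-0.11/0.11/3.31/0.29/-1.63', '-0.13/0.18
[... 731 characters left out ...]
7', '0.08/0.21/3.48/0.51/-1.61', '0.02/0.39/3.63/0.14/-1.86']
50 0 44 ['0.12/0.18/3.65/0.26/-1.76', '0.06/0.25/3.51/0.34/-1.67', '0.01/0.44/3.80/0.01/-2.04']
50 8 36 ['-0.06/0.01/3.15/0.73/-1.47', '-0.09/0.11/3.11/0.78/-1.47', '-0.12/0.30/3.06/0.31/-1.43']
50 8 40 ['-0.07/0.07/3.12/0.50/-1.45', '-0.10/0.15/3.09/0.58/-1.45', '-0.13/0.35/3.01/0.15/-1.38']
50 8 44 ['-0.08/0.12/3.09/0.30/-1.42', '-0.11/0.19/3.07/0.40/-1.42', '-0.13/0.40/2.91/0.01/-1.27']
50 -10 36 ['0.37/0.21/4.06/0.57/-1.85', '0.28/0.27/3.92/0.61/-1.77', '0.19/0.43/4.10/0.36/-2.14']
50 -10 40 ['0.34/0.25/4.14/0.44/-1.99', '0.26/0.31/3.98/0.48/-1.88', 'BAD      ']
50 -10 44 ['BAD      ', '0.24/0.34/4.07/0.36/-2.02', 'BAD      ']
```

```bash
sed -i 's/tool(41,0)/tool(38,0)/' plan.py; python3 - <<'E'
from path import *
from h import get_obs
q=np.array(get_obs()["joint_positions"]); x,Rr=FK(q)
q1,e=target(20,-35,-28); print(q1.round(3),e)
n=16
show([q,q1],n)
Q=np.linspace(q,q1,n+1); rows(x,Rr,[FK(k) for k in Q[1:9]]); print(); x7,R7=FK(Q[8]); rows(x7,R7,[FK(k) for k in Q[9:]])
E
```

```text
[ 0.02   0.436  2.65   3.409  0.854 -1.589] 4.997278728411239e-11
0 [399.  13. 467.] tip [559.  85. 496.] tipcabx 65 bodymax cabx 76 minz 421 rot 0.0 dx 0
1 [402.  15. 453.] tip [565.  80. 480.] tipcabx 72 bodymax cabx 77 minz 404 rot 2.7 dx 14
2 [404.  18. 438.] tip [570.  75. 462.] tipcabx 78 bodymax cabx 77 minz 386 rot 2.9 dx 15
3 [404.  21. 422.] tip [574.  70. 442.] tipcabx 83 bodymax cabx 77 minz 367 rot 3.0 dx 15
4 [404.  24. 406.] tip [576.  66. 420.] tipcabx 86 bodymax cabx 74 minz 346 rot 3.2 dx 16
5 [402.  26. 390.] tip [576.  61. 396.] tipcabx 87 bodymax cabx 70 minz 325 rot 3.4 dx 17
6 [399.  30. 372.] tip [575.  57. 371.] tipcabx 87 bodymax cabx 65 minz 303 rot 3.6 dx 17
7 [395.  33. 355.] tip [571.  53. 344.] tipcabx 84 bodymax cabx 58 minz 280 rot 3.8 dx 18
8 [389.  36. 338.] tip [565.  50. 317.] tipcabx 79 bodymax cabx 49 minz 258 rot 3.9 dx 18
9 [382.  39. 321.] tip [557.  46. 289.] tipcabx 72 bodymax cabx 39 minz 236 rot 4.1 dx 18
10 [373.  42. 303.] tip [546.  43. 261.] tipcabx 62 bodymax cabx 27 minz 214 rot 4.3 dx 19
11 [363.  45. 287.] tip [533.  40. 232.] tip
[... 715 characters left out ...]
 0.022] ,0],
[ [-0.078, 0.013, -0.005] , [-0.256, -0.045, 0.024] ,0],
[ [-0.095, 0.014, -0.009] , [-0.31, -0.076, 0.023] ,0],
[ [-0.112, 0.014, -0.015] , [-0.364, -0.113, 0.02] ,0],
[ [-0.129, 0.014, -0.021] , [-0.418, -0.156, 0.014] ,0],

[ [-0.018, 0.002, -0.005] , [-0.053, -0.046, -0.014] ,0],
[ [-0.036, 0.005, -0.011] , [-0.105, -0.098, -0.031] ,0],
[ [-0.054, 0.007, -0.019] , [-0.156, -0.153, -0.051] ,0],
[ [-0.072, 0.01, -0.028] , [-0.205, -0.213, -0.075] ,0],
[ [-0.089, 0.012, -0.038] , [-0.252, -0.277, -0.102] ,0],
[ [-0.105, 0.014, -0.05] , [-0.297, -0.344, -0.131] ,0],
[ [-0.121, 0.017, -0.063] , [-0.339, -0.414, -0.164] ,0],
[ [-0.135, 0.019, -0.078] , [-0.38, -0.486, -0.199] ,0],
```

```bash
python3 -m pendant '[[[-0.014,0.003,0.001],[-0.047,0.005,0.008],0],[[-0.029,0.006,0.001],[-0.097,0.003,0.014],0],[[-0.045,0.009,0],[-0.149,-0.006,0.019],0],[[-0.061,0.011,-0.002],[-0.202,-0.022,0.022],0],[[-0.078,0.013,-0.005],[-0.256,-0.045,0.024],0],[[-0.095,0.014,-0.009],[-0.31,-0.076,0.023],0],[[-0.112,0.014,-0.015],[-0.364,-0.113,0.02],0],[[-0.129,0.014,-0.021],[-0.418,-0.156,0.014],0]]'
python3 -m pendant '[[[-0.018,0.002,-0.005],[-0.053,-0.046,-0.014],0],[[-0.036,0.005,-0.011],[-0.105,-0.098,-0.031],0],[[-0.054,0.007,-0.019],[-0.156,-0.153,-0.051],0],[[-0.072,0.01,-0.028],[-0.205,-0.213,-0.075],0],[[-0.089,0.012,-0.038],[-0.252,-0.277,-0.102],0],[[-0.105,0.014,-0.05],[-0.297,-0.344,-0.131],0],[[-0.121,0.017,-0.063],[-0.339,-0.414,-0.164],0],[[-0.135,0.019,-0.078],[-0.38,-0.486,-0.199],0],[[-0.135,0.019,-0.078],[-0.38,-0.486,-0.199],0]]'
python3 - <<'E'
from plan import *
from h import *
import pickle
for n in ("wrist","side"):
    c=capture(n); pickle.dump(c,open(n+"2.pkl","wb")); cv2.imwrite(f"pics/{n}2.png",c["color"][:,:,::-1])
o=get_obs(); q=np.array(o["joint_positions"]); print(q.round(3),FK(q)[0].round(1),o["tool_pos"])
Rr=Ro.from_euler('xyz',o["tcp_rot"]); t=np.array(o["tool_pos"])+Rr.apply([0,0,178]); print("tip",t.round(1),"rel n,y,up",[float(((t-E0)@v).round(1)) for v in (nin,ey,up)])
print("axes",Rr.as_matrix().round(3).tolist(), "vs plan", (Rr.inv()*R).as_rotvec().round(3))
a=np.vstack([pickle.load(open("wrist2.pkl","rb"))["color"][:,:,::-1][:300]]); b=pickle.load(open("side2.pkl","rb"))["color"][:,:,::-1][100:300]
cv2.imwrite("pics/m2.png",np.vstack([a,b]))
E
```

```text
time: 3.95
tool_pos: [390.0, 35.7, 337.6]
tcp_rot: [-1.92, -1.22, -1.165]
contact_force: [-0.1, 0.1, 0.3]
grip_width: 0.3
time: 4.7
tool_pos: [293.5, 54.9, 212.9]
tcp_rot: [3.142, -0.901, -0.237]
contact_force: [-0.8, -0.1, 0.2]
grip_width: 0.6
[ 0.021  0.435  2.646  3.409  0.853 -1.586] [295.8  54.7 214.4] [296.10691057  54.67795269 214.3917021 ]
tip [433.   22.1 105.4] rel n,y,up [-33.9, 21.1, -25.6]
axes [[0.595, -0.235, 0.769], [-0.147, -0.972, -0.183], [0.79, -0.004, -0.613]] vs plan [-0.001 -0.004 -0.004]
```

View pics/m2.png

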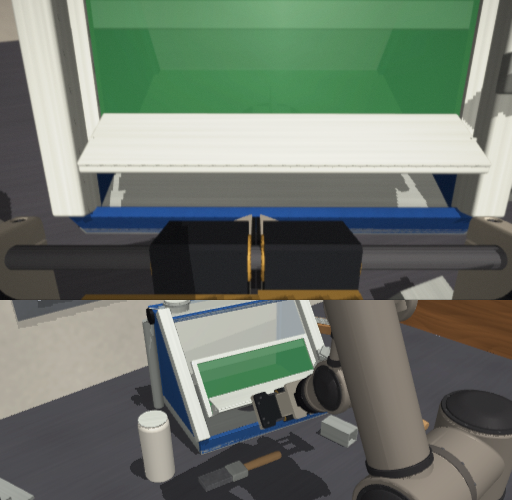

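```bash
python3 - <<'E'
from plan import *
from h import *
import pickle
W=pickle.load(open("wrist2.pkl","rb"))
LL=LR+300*ey
print("pred LR,LL",proj(W,[LR,LL]).round(1).tolist(),"cam",(-cam(W)[1].T@cam(W)[2]).round(0))
print("pred tip at 73",proj(W,[LR-7*ey+s*up for s in(60,73,80)]).round(1).tolist())
im=W["color"][:,:,::-1]
a=cv2.resize(im[40:190,412:512],(400,600),interpolation=cv2.INTER_CUBIC); b=cv2.resize(im[60:210,60:160],(400,600),interpolation=cv2.INTER_CUBIC)
for t,x0,y0 in((a,412,40),(b,60,60)):
    for k in range(0,150,10): cv2.putText(t,str(y0+k),(0,k*4+4),0,.3,(0,0,255),1)
    for k in range(0,100,10): cv2.putText(t,str(x0+k),(k*4,10),0,.3,(0,0,255),1); cv2.line(t,(k*4,12),(k*4,18),(0,0,255),1)
cv2.imwrite("pics/t3.png",np.hstack([b,a]))
E
```

```text
pred LR,LL [[483.6, 173.8], [77.6, 174.2]] cam [353.  40. 257.]
pred tip at 73 [[511.7, 87.7], [516.2, 67.2], [518.6, 55.9]]
```

View pics/t3.png

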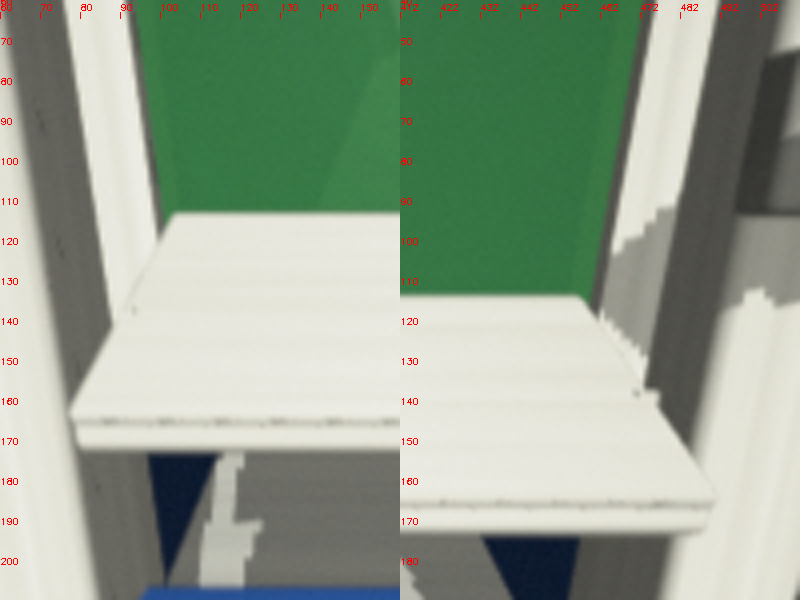

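```bash
python3 -m pendant '[[[0,0.03,0.002],[0,0,0],0],[[0,0.035,0.005],[0,0,0],0],[[0,0.035,0.005],[0,0,0],0]]'
python3 - <<'E'
from plan import *
from h import *
import pickle
W=capture("wrist"); pickle.dump(W,open("wrist3.pkl","wb"))
o=get_obs(); print(np.round(o["joint_positions"],3),o["tool_pos"])
print("pred LR,LL",proj(W,[LR,LR+300*ey]).round(1).tolist(),"pred tip 60,73,80",proj(W,[LR-7*ey+s*up for s in(60,73,80)]).round(1).tolist())
im=W["color"][:,:,::-1]
a=cv2.resize(im[30:180,412:512],(400,600),interpolation=cv2.INTER_CUBIC)
for k in range(0,150,10): cv2.putText(a,str(30+k),(0,k*4+4),0,.3,(0,0,255),1)
for k in range(0,100,10): cv2.putText(a,str(412+k),(k*4,10),0,.3,(0,0,255),1); cv2.line(a,(k*4,12),(k*4,18),(0,0,255),1)
cv2.imwrite("pics/t4.png",a)
E
```

```text
time: 5.05
tool_pos: [292.0, 18.1, 211.4]
tcp_rot: [-3.136, -0.913, -0.245]
contact_force: [-0.1, 0.3, 0.4]
grip_width: 0.5
[-0.177  0.462  2.695  3.203  0.927 -1.566] [291.84554912  18.41242944 211.45941436]
pred LR,LL [[438.6, 182.6], [23.1, 185.2]] pred tip 60,73,80 [[462.5, 95.2], [465.9, 74.4], [467.8, 63.0]]
```

View pics/t4.png

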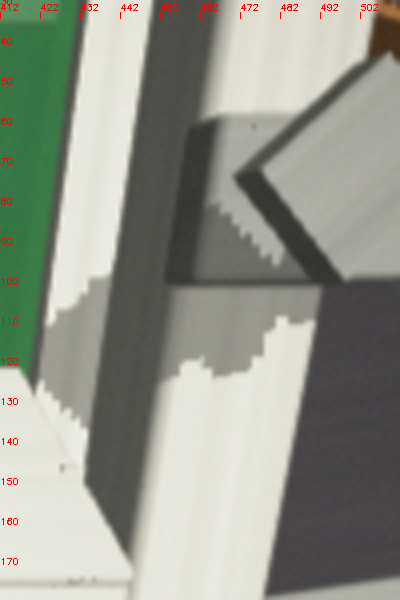

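```bash
python3 -m pendant '[[[0,-0.01,0.015],[0,0,0],0],[[0,-0.015,0.035],[0,0,0],0],[[0,-0.015,0.05],[0,0,0],0],[[0,-0.015,0.06],[0,0,0],0],[[0,-0.015,0.06],[0,0,0],0],[[0,-0.015,0.06],[0,0,0],0]]'
cat > st.py <<'E'
from plan import *
from h import get_obs
def st():
    o=get_obs(); Rr=Ro.from_euler('xyz',o["tcp_rot"]); t=np.array(o["tool_pos"])+Rr.apply([0,0,178]); f=np.array(o["contact_force"])
    print("t",round(o["time"],2),"tip rel n,y,up",[float(((t-E0)@v).round(1)) for v in (nin,ey,up)],"F n,y,up",[float((f@v).round(1)) for v in (nin,ey,up)],"rot err",(Rr.inv()*R).as_rotvec().round(3),"q",np.round(o["joint_positions"],2))
if __name__=="__main__": st()
E
python3 st.py
```

```text
time: 5.6
tool_pos: [340.2, 22.9, 174.4]
tcp_rot: [-3.139, -0.909, -0.241]
contact_force: [0.0, 0.7, -0.3]
grip_width: 0.3
t 5.6 tip rel n,y,up [30.4, -0.1, -24.2] F n,y,up [0.1, 0.7, -0.3] rot err [ 0.002 -0.002 -0.003] q [-0.12  0.61  2.58  3.26  0.96 -1.56]
```

```bash
python3 -m pendant '[[[0.005,0,0],[0,0,0],0],[[0.01,0,0],[0,0,0],0],[[0.014,0,0],[0,0,0],0],[[0.018,0,0],[0,0,0],0],[[0.022,0,0],[0,0,0],0],[[0.026,0,0.001],[0,0,0],0],[[0.03,0,0.001],[0,0,0],0],[[0.034,0,0.001],[0,0,0],0],[[0.038,0,0.001],[0,0,0],0],[[0.042,0,0.001],[0,0,0],0]]' ; python3 st.py
python3 -m pendant '[[[0.004,0,0],[0,0,0],0],[[0.008,0,0],[0,0,0],0],[[0.012,0,0],[0,0,0],0],[[0.016,0,0.001],[0,0,0],0],[[0.02,0,0.001],[0,0,0],0],[[0.024,0,0.001],[0,0,0],0],[[0.027,0,0.001],[0,0,0],0],[[0.03,0,0.001],[0,0,0],0],[[0.03,0,0.001],[0,0,0],0]]'; python3 st.py
python3 - <<'E'
from plan import *
from h import *
import pickle
W=capture("wrist"); pickle.dump(W,open("wrist4.pkl","wb"))
for s in (45,50,55,60): print(s,proj(W,[LR+s*up,LR+300*ey+s*up]).round(1).tolist())
print("tip 73",proj(W,[LR-7*ey+73*up]).round(1))
cv2.imwrite("pics/w4.png",W["color"][:,:,::-1])
E
```

```text
time: 6.43
tool_pos: [366.1, 16.3, 207.1]
tcp_rot: [-3.14, -0.909, -0.24]
contact_force: [-2.4, 1.1, -4.3]
grip_width: 0.2
t 6.43 tip rel n,y,up [29.8, -0.5, 17.8] F n,y,up [0.8, 0.5, -5.0] rot err [ 0.002 -0.001 -0.003] q [-0.13  0.47  2.49  3.27  0.73 -1.6 ]
time: 7.18
tool_pos: [385.3, 11.6, 230.5]
tcp_rot: [-3.14, -0.911, -0.241]
contact_force: [-0.2, 0.3, -2.4]
grip_width: 0.3
t 7.18 tip rel n,y,up [29.9, -0.6, 49.0] F n,y,up [1.3, 0.2, -2.1] rot err [ 0.002 -0.004 -0.003] q [-0.14  0.39  2.43  3.28  0.59 -1.63]
45 [[532.1, 258.4], [-29.2, 260.7]]
50 [[534.3, 249.8], [-31.5, 252.1]]
55 [[536.5, 241.1], [-33.9, 243.3]]
60 [[538.8, 232.2], [-36.3, 234.4]]
tip 73 [[558.6 208.4]]
```

View pics/w4.png

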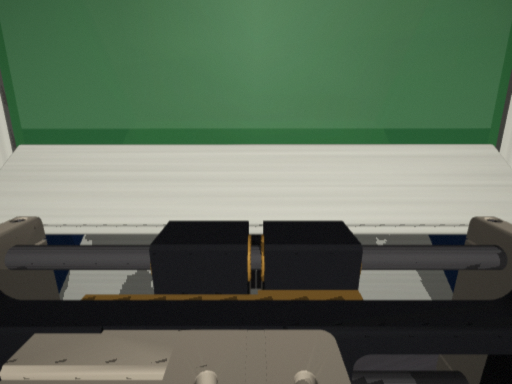

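```bash
python3 -m pendant '[[[0.003,0,0],[0,0,0],0],[[0.006,0,0],[0,0,0],0],[[0.009,0,0],[0,0,0],0],[[0.011,0,0],[0,0,0],0],[[0.012,0,0],[0,0,0],0],[[0.012,0,0],[0,0,0],0],[[0.012,0,0],[0,0,0],0]]'; python3 st.py
python3 -m pendant '[[[-0.006,0,0],[0,0,0],0],[[-0.012,0,0],[0,0,0],0],[[-0.015,0,-0.02],[0,0,0],0],[[-0.018,0.015,-0.045],[0,0,0],0],[[-0.022,0.035,-0.065],[0,0,0],0],[[-0.022,0.035,-0.065],[0,0,0],0],[[-0.022,0.035,-0.065],[0,0,0],0]]'; python3 st.py
python3 - <<'E'
from plan import *
from h import *
import pickle
W=capture("wrist"); pickle.dump(W,open("wrist5.pkl","wb"))
for s in (68,73): print(s,proj(W,[LR+s*up,LR+300*ey+s*up,LR-7*ey+s*up]).round(1).tolist())
im=W["color"][:,:,::-1]; r0=int(proj(W,[LR+73*up])[0][1])-55; r0=max(r0,0)
a=cv2.resize(im[r0:r0+100,400:512],(672,600),interpolation=cv2.INTER_CUBIC)
for k in range(0,100,10): cv2.putText(a,str(r0+k),(0,k*6+4),0,.3,(0,0,255),1)
for k in range(0,110,10): cv2.putText(a,str(400+k),(k*6,10),0,.3,(0,0,255),1); cv2.line(a,(k*6,12),(k*6,18),(0,0,255),1)
cv2.imwrite("pics/t5.png",a)
E
```

```text
time: 7.82
tool_pos: [392.1, 10.0, 239.7]
tcp_rot: [-3.14, -0.911, -0.24]
contact_force: [-0.2, -0.5, -2.7]
grip_width: 0.8
t 7.82 tip rel n,y,up [29.3, -0.7, 60.3] F n,y,up [1.7, -0.6, -2.1] rot err [ 0.002 -0.003 -0.003] q [-0.14  0.36  2.4   3.29  0.54 -1.64]
time: 8.4
tool_pos: [320.6, -9.5, 263.0]
tcp_rot: [-3.14, -0.914, -0.243]
contact_force: [0.4, -0.4, 0.2]
grip_width: 0.1
t 8.4 tip rel n,y,up [-35.4, -36.6, 36.9] F n,y,up [0.3, -0.3, 0.4] rot err [ 0.004 -0.006 -0.004] q [-0.29  0.2   2.56  3.07  0.54 -1.54]
68 [[405.8, 172.6], [1.0, 174.6], [415.2, 172.5]]
73 [[406.7, 165.9], [-0.5, 167.9], [416.1, 165.8]]
```

View pics/t5.png

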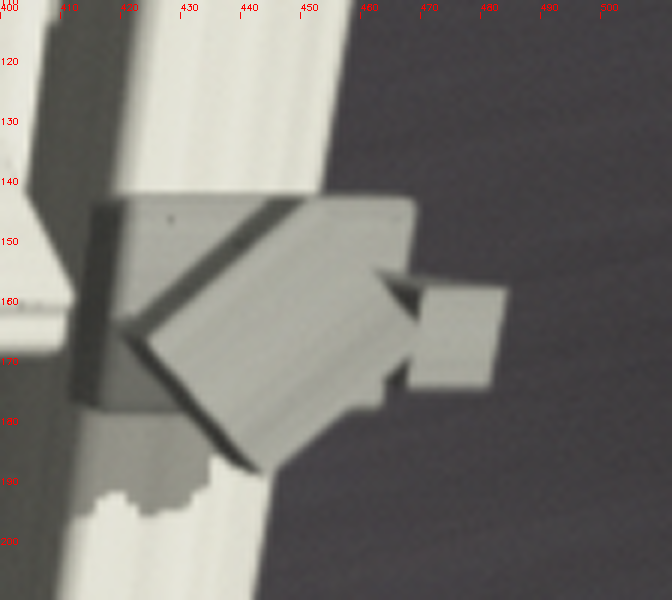

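```bash
python3 - <<'E'
from plan import *
from h import *
import pickle
W2,W3,W5=[pickle.load(open(f"wrist{i}.pkl","rb")) for i in(2,3,5)]
S=pickle.load(open("side0.pkl","rb"))
rel=lambda p:[float(((p-LR)@v).round(1)) for v in(nin,ey,up)]
for n,a,b in(("back",(470.8,74.2),(420.3,164.2)),("front",(477.5,73),(424.5,166.4))):
    p,e=tri(W3,a,W5,b); print(n,rel(p),round(e,1))
# lip depth from 300 mm width in wrist2: corners (79.5,172),(488.3,172.5); and wrist5 corner on planes of various n
for dn in (-6,-4,-2,0,2):
    l=plane(W2,(79.5,172),LR+dn*nin,nin);r=plane(W2,(488.3,172.5),LR+dn*nin,nin)
    lip=plane(W5,(410.3,168.3),LR+dn*nin,nin); bk=plane(W5,(420.3,164.2),LR+dn*nin,nin); fr=plane(W5,(424.5,166.4),LR+dn*nin,nin)
    print(dn,"width",np.linalg.norm(l-r).round(1),"r0",rel(r),"lip5",rel(lip),"back",rel(bk),"front",rel(fr))
for l in ((320.,152.75),): p,e=tri(W5,(420.3,164.2),S,l); print("back/side",rel(p),e.round(1)); p,e=tri(W5,(424.5,166.4),S,l); print("front/side",rel(p),e.round(1))
E
```

```text
back [2.9, -12.1, 73.7] 0.6
front [-4.4, -10.7, 73.2] 0.5
-6 width 292.3 r0 [-6.0, 2.0, 2.1] lip5 [-6.0, 0.6, 72.2] back [-6.0, -6.2, 75.1] front [-6.0, -9.4, 73.5]
-4 width 295.4 r0 [-4.0, 0.3, 1.7] lip5 [-4.0, -0.6, 71.9] back [-4.0, -7.4, 74.8] front [-4.0, -10.7, 73.2]
-2 width 298.5 r0 [-2.0, -1.5, 1.3] lip5 [-2.0, -1.7, 71.5] back [-2.0, -8.7, 74.5] front [-2.0, -12.0, 72.9]
0 width 301.6 r0 [0.0, -3.3, 0.9] lip5 [0.0, -2.9, 71.2] back [-0.0, -9.9, 74.2] front [0.0, -13.3, 72.6]
2 width 304.7 r0 [2.0, -5.1, 0.6] lip5 [2.0, -4.1, 70.9] back [2.0, -11.2, 73.9] front [2.0, -14.6, 72.3]
back/side [3.0, -12.3, 73.7] 0.9
front/side [-2.0, -10.8, 73.0] 2.0
```

```bash
python3 -m pendant '[[[0,-0.015,0.02],[0,0,0],0],[[0,-0.035,0.045],[0,0,0],0],[[0.005,-0.035,0.065],[0,0,0],0],[[0.013,-0.035,0.065],[0,0,0],0],[[0.016,-0.035,0.065],[0,0,0],0],[[0.018,-0.035,0.065],[0,0,0],0],[[0.02,-0.035,0.065],[0,0,0],0],[[0.02,-0.035,0.065],[0,0,0],0]]'; python3 st.py; python3 -m pendant '[[[0,0,0],[0,0,0],0],[[0,0,0],[0,0,0],0]]'; python3 st.py
```

```text
time: 9.12
tool_pos: [390.6, 10.4, 238.3]
tcp_rot: [-3.14, -0.911, -0.24]
contact_force: [0.4, -0.3, -0.2]
grip_width: 0.6
t 9.12 tip rel n,y,up [29.1, -0.5, 58.2] F n,y,up [0.5, -0.2, 0.1] rot err [ 0.002 -0.003 -0.003] q [-0.14  0.37  2.41  3.29  0.55 -1.64]
time: 9.28
tool_pos: [390.3, 10.3, 238.0]
tcp_rot: [-3.14, -0.91, -0.241]
contact_force: [0.6, 0.4, 0.2]
grip_width: 0.5
t 9.28 tip rel n,y,up [29.1, -0.8, 57.7] F n,y,up [0.3, 0.5, 0.4] rot err [ 0.002 -0.002 -0.003] q [-0.14  0.37  2.41  3.29  0.55 -1.64]
```

```bash
python3 -m pendant '[[[0.001,0,0],[0,0,0],0],[[0.002,0,0],[0,0,0],0],[[0.003,0,0],[0,0,0],0],[[0.0036,0,0],[0,0,0],0],[[0.0042,0,0],[0,0,0],0],[[0.0042,0,0],[0,0,0],0],[[0.0042,0,0],[0,0,0],0]]'; python3 st.py
python3 -m pendant '[[[-0.006,0,0],[0,0,0],0],[[-0.012,0,0],[0,0,0],0],[[-0.015,0,-0.02],[0,0,0],0],[[-0.018,0.015,-0.045],[0,0,0],0],[[-0.022,0.035,-0.065],[0,0,0],0],[[-0.022,0.035,-0.065],[0,0,0],0],[[-0.022,0.035,-0.065],[0,0,0],0]]'; python3 st.py
python3 - <<'E'
from plan import *
from h import *
import pickle
W=capture("wrist"); pickle.dump(W,open("wrist6.pkl","wb"))
im=W["color"][:,:,::-1]; r0=120
for s in (71,74): print(s,proj(W,[LR+s*up-2.4*ey-1*nin]).round(1).tolist())
a=cv2.resize(im[r0:r0+75,380:480],(800,600),interpolation=cv2.INTER_CUBIC)
for k in range(0,75,10): cv2.putText(a,str(r0+k),(0,k*8+4),0,.3,(0,0,255),1)
for k in range(0,100,10): cv2.putText(a,str(380+k),(k*8,10),0,.3,(0,0,255),1); cv2.line(a,(k*8,12),(k*8,18),(0,0,255),1)
cv2.imwrite("pics/t6.png",a)
E
```

```text
time: 9.87
tool_pos: [392.7, 9.7, 240.7]
tcp_rot: [-3.14, -0.907, -0.24]
contact_force: [-2.7, 0.1, -4.0]
grip_width: 0.4
t 9.87 tip rel n,y,up [29.2, -0.7, 61.0] F n,y,up [0.5, -0.5, -4.8] rot err [ 0.002  0.    -0.003] q [-0.14  0.36  2.4   3.29  0.53 -1.64]
time: 10.45
tool_pos: [322.0, -9.8, 264.7]
tcp_rot: [-3.14, -0.914, -0.242]
contact_force: [1.1, -0.3, -0.6]
grip_width: 0.3
t 10.45 tip rel n,y,up [-35.4, -36.6, 39.1] F n,y,up [1.3, -0.0, 0.3] rot err [ 0.004 -0.006 -0.004] q [-0.29  0.2   2.55  3.07  0.53 -1.54]
71 [[410.0, 171.6]]
74 [[410.5, 167.6]]
```

View pics/t6.png

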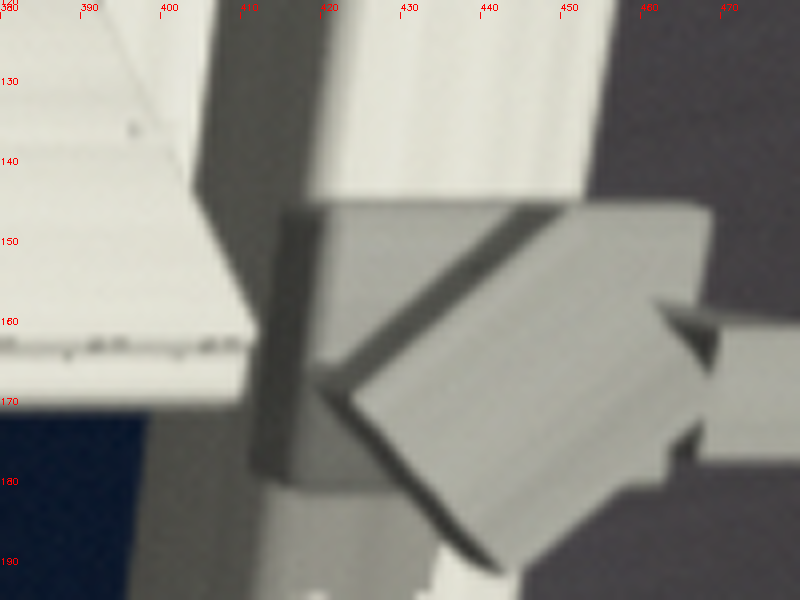

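```bash
python3 - <<'E'
from plan import *
from h import *
import pickle
rel=lambda p:[float(((p-LR)@v).round(2)) for v in(nin,ey,up)]
for k,tb,tf in((5,(420.3,164.2),(424.5,166.4)),(6,(419.8,167.2),(423.8,169.4))):
    W=pickle.load(open(f"wrist{k}.pkl","rb")); g=cv2.cvtColor(W["color"],cv2.COLOR_RGB2GRAY).astype(float)
    c=g[155:182,392:408].mean(1); d=-np.diff(c); i=d.argmax(); sub=i+.5+ .5*(d[i-1]-d[i+1])/(d[i-1]-2*d[i]+d[i+1])
    row=155+sub; print(k,"edge row",row.round(2), c.round(0)[i-3:i+4])
    p0=LR-1*nin
    f=lambda uv:plane(W,uv,p0,nin)
    print(" lip",rel(f((410,row))),"tip mid",((np.array(rel(f(tb)))+rel(f(tf)))/2).round(2))
E
```

```text
5 edge row 168.4 [222. 217. 193. 150.  92.  58.  54.]
 lip [-1.0, -2.12, 71.29] tip mid [ -1.   -10.97  73.55]
6 edge row 170.07 [221. 214. 186. 135.  82.  57.  54.]
 lip [-1.0, -2.27, 72.17] tip mid [ -1.   -10.82  73.45]
```

```bash
python3 -m pendant '[[[0,-0.015,0.02],[0,0,0],0],[[0,-0.035,0.045],[0,0,0],0],[[0.005,-0.035,0.065],[0,0,0],0],[[0.013,-0.035,0.065],[0,0,0],0],[[0.018,-0.035,0.065],[0,0,0],0],[[0.02,-0.035,0.065],[0,0,0],0],[[0.021,-0.035,0.065],[0,0,0],0],[[0.022,-0.035,0.065],[0,0,0],0],[[0.0226,-0.035,0.065],[0,0,0],0],[[0.0232,-0.035,0.065],[0,0,0],0]]'; python3 st.py; python3 -m pendant '[[[0,0,0],[0,0,0],0],[[0,0,0],[0,0,0],0]]'; python3 st.py
```

```text
time: 11.33
tool_pos: [393.0, 9.8, 241.7]
tcp_rot: [-3.14, -0.907, -0.239]
contact_force: [-1.1, 3.6, -4.0]
grip_width: 0.4
t 11.33 tip rel n,y,up [28.8, -0.6, 61.7] F n,y,up [1.1, 3.2, -4.3] rot err [ 0.002  0.001 -0.002] q [-0.14  0.36  2.4   3.29  0.52 -1.64]
time: 11.5
tool_pos: [393.3, 9.7, 241.9]
tcp_rot: [-3.14, -0.908, -0.24]
contact_force: [-2.6, 2.8, -2.4]
grip_width: 0.5
t 11.5 tip rel n,y,up [28.9, -0.6, 62.4] F n,y,up [-0.9, 2.1, -3.9] rot err [ 0.002 -0.001 -0.003] q [-0.14  0.36  2.4   3.29  0.52 -1.64]
```

```bash
python3 -m pendant '[[[-0.006,0,0],[0,0,0],0],[[-0.012,0,0],[0,0,0],0],[[-0.015,0,-0.02],[0,0,0],0],[[-0.018,0.015,-0.045],[0,0,0],0],[[-0.022,0.035,-0.065],[0,0,0],0],[[-0.022,0.035,-0.065],[0,0,0],0],[[-0.022,0.035,-0.065],[0,0,0],0]]'; python3 st.py
python3 - <<'E'
from plan import *
from h import *
import pickle
rel=lambda p:[float(((p-LR)@v).round(2)) for v in(nin,ey,up)]
W=capture("wrist"); pickle.dump(W,open("wrist7.pkl","wb")); S=capture("side"); pickle.dump(S,open("side7.pkl","wb"))
g=cv2.cvtColor(W["color"],cv2.COLOR_RGB2GRAY).astype(float)
c=g[155:182,392:408].mean(1); d=-np.diff(c); i=d.argmax(); sub=i+.5+ .5*(d[i-1]-d[i+1])/(d[i-1]-2*d[i]+d[i+1]); row=155+sub
print("edge row",row.round(2),"lip",rel(plane(W,(410,row),LR-nin,nin)),"pred tip mid px",proj(W,[LR-nin-10.9*ey+73.5*up]).round(1))
im=W["color"][:,:,::-1]
a=cv2.resize(im[125:200,380:480],(800,600),interpolation=cv2.INTER_CUBIC)
for k in range(0,75,10): cv2.putText(a,str(125+k),(0,k*8+4),0,.3,(0,0,255),1)
for k in range(0,100,10): cv2.putText(a,str(380+k),(k*8,10),0,.3,(0,0,255),1)
cv2.line(a,(0,int((row+.5-125)*8)),(800,int((row+.5-125)*8)),(0,0,255),1)
cv2.imwrite("pics/t7.png",a)
E
```

```text
time: 12.08
tool_pos: [322.7, -10.2, 265.7]
tcp_rot: [-3.14, -0.914, -0.244]
contact_force: [0.3, -0.3, 0.6]
grip_width: 0.3
t 12.08 tip rel n,y,up [-35.5, -36.9, 40.4] F n,y,up [-0.1, -0.2, 0.7] rot err [ 0.005 -0.006 -0.005] q [-0.29  0.2   2.55  3.07  0.52 -1.54]
edge row 169.69 lip [-1.0, -2.71, 73.72] pred tip mid px [[421.  169.9]]
```

View pics/t7.png

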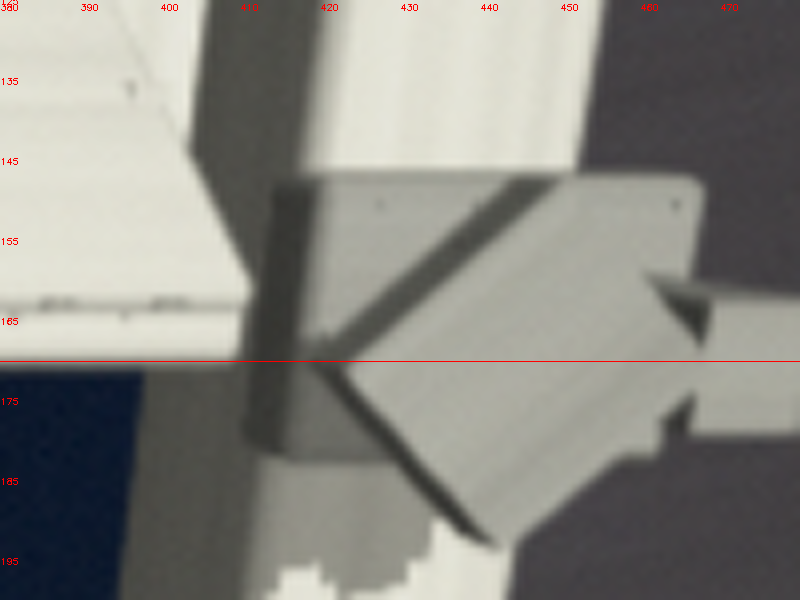

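```bash
python3 - <<'E'
from h import *
import pickle
from plant import close_job
for n in ("side0","side2","side7"):
    im=pickle.load(open(n+".pkl","rb"))["color"]; h=cv2.cvtColor(im,cv2.COLOR_RGB2HSV)
    m=cv2.inRange(h,(8,90,90),(20,255,255)); m[:240]=0; m[310:]=0; m[:,300:]=0
    w=cv2.inRange(h,(0,0,150),(180,60,255)); w[:200]=0; w[290:]=0; w[:,:130]=0; w[:,176:]=0
    f=lambda m:[round(float(v.mean()),1) for v in np.nonzero(m)[::-1]] if m.any() else None
    print(n,"brush",f(m),"can",f(w))
print(get_obs()["contact_force"]); print(close_job())
E
```

```text
side0 brush [262.9, 260.0] can [156.6, 244.4]
side2 brush [262.9, 260.3] can [156.5, 244.5]
side7 brush [262.9, 260.3] can [156.5, 244.5]
[-0.62822146  0.32905196 -0.47318268]
the job is handed in; nothing more can be done
None
```

I pushed the window up from under its lip with the closed fingers, in three pushes: a main push in several moves, then two small corrections after looking. The force along the slope was about 5 N in the readings I took at the end of each move. I then drew the fingers down and out to about 35 mm clear of the lip and handed the job in at about 12 s.

**Level with the pointer:** in the last wrist view the lip's lower edge is 73.7 mm up the slope from where it started, and the pointer tip is at 73.5 mm. That is level within my measuring error of roughly 0.5–1 mm. The tip is a thick plate: its front and back corners read about 1.6 mm apart at that depth, so I aimed for the middle.

**Pointer:** the tip measured the same, 73.5 mm, in the wrist views before and after the correcting pushes.

**Bench items:** in the side view the brush and can are unmoved, within 0.3 px of the first picture. I did not check the tube and hammer by measurement; the planned arm path kept well clear of them.

**Contact:** the force reading at hand-in was about zero, so the robot was touching nothing.

**Disagreements:**
- My first model of the arm was 17 mm out and had to be refitted before the approach.
- The tip measured about 9 mm to the side of the lip, against the 7 mm stated.
- The first correcting push moved the window only about 0.9 mm instead of 2.1 mm, so I made a second one.

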